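Stand the bench bottles in their holders

ROBOT

A 6-joint arm with a two-finger parallel gripper is mounted at the origin on the work surface. World frame = base frame: x ahead of the robot, y to its left, z up, the work surface at z = 0. Lengths are in mm, angles in rad, forces in N, time in s.
With the tool pointing down it reaches from about 275 to 725 mm from the base axis. Payload 5.6 kg.
Tool frame: the origin (TCP) lies at the very end of the fingers, on their centre line; the grasp point (between the pads) lies 19 mm behind it; z points along the fingers, y is the direction in which the jaws open and shut (so a half turn about z gives the same grasp; the last joint's range is limited). The gripper opens to 85 mm and grips with 20 to 120 N. Pads are 22 mm wide; open, the fingers measure 114 mm over their backs; the gripper's body (76 mm by 85 mm) begins 54 mm behind the grasp point. The pads swing forward as they close: fully open they stand 13 mm farther back than shut.
Start: joints at [-0.879, 0.255, 0.108, 0, -1.424, -0.285], TCP at [217.638, -505.101, 231.283] pointing down, gripper open.
Joint ranges: [-2.95, 2.95], [-1.21, 1.97], [-1.09, 1.5], [-2.87, 1.71], [-2.94, -0.07], [-3.05, 3.05]. Speed limits (rad/s): [2.57, 2.57, 3.14, 3.14, 3.14, 3.14].

INTERFACE

Orientations are given as a unit quaternion [x, y, z, w].
In Python, from workcell import env gives the robot as it stands. The module is installed in compiled form; this text tells all that it offers.
- The arm moves only by the shell command python3 -m handwheel 'ROWS' [FORCE]. ROWS is JSON, a list that holds one entry, the list of rows, each a list of 7 numbers: the shift along the tool's x, y, z scaled (see below), then the turn, a rotation vector about the tool's x, y, z scaled (see below), then the gripper's target within -1 to 1 (shut at 1, half-way at 0, fully open at -1). In form: [[[dx, dy, dz, wx, wy, wz, hand], ...]]. A call has 1 to 5 rows; each row shifts and turns the commanded pose from where the row before left it, along the tool's axes as they then stand; what a row does not reach is not made up. The controller multiplies each number of a shift by 0.8 m and each number of a turn by 180 degrees. A row lasts 1/10 s, in which the tool goes at most 50 mm and 8.59 degrees, less where a joint would pass 70% of its speed; a pose out of reach is approached as far as the arm can. A call with a number of a shift or a turn outside -1 to 1 is refused whole. A call with a gripper value outside its range is refused whole. The fingers move at their own pace and stop on an object; FORCE is the grip in N (left out, the last holds). Time passes only in rows, so rows that do not move let the fingers close. It gives the time, the measured TCP pose, the force and the opening at its end, in the units of the state.
- env.get_state(): the state, without advancing time (a new reading comes with each control period).
- env.snapshot(name): name is "side" or "top" or "wrist"; returns a dict with "image" (420x560x3 uint8, blue, green, red), "K" (3x3 intrinsics, pixels), "rvec" (rotation vector, rad) and "tvec" (3), from world to camera coordinates, as OpenCV has them. Camera axes: x right, y down, z forward; pixel columns grow to the right and rows downward; lengths in mm; the calibration is good to about 2 mm. A picture is of the moment at which its call begins. There is no depth.
- env.finish_job(): hands the job in, once; it reports no verdict.
The state is a dict: "time": time; "joint_positions": joint angles; "dq": joint speeds; "joint_efforts": joint torques, N m; "tcp_pos": TCP position; "tool_rot": TCP orientation; "force": force on the tool from outside, world axes, zero at the start; "moment": the same for the moment, N m; "finger_gap": finger opening in mm.
Only numpy, scipy, OpenCV 4.12 (cv2) and the standard library are available. Lean on these libraries where they do the work, as an engineer would, in place of code of your own. Each camera call takes 0.05 s, during which the arm holds its last target. There are 200 camera calls.

TASK

Stand each of the four straight-sided blue-capped bottles in the steel holder of its own shape and size: the small, medium and large round bottles in the small, medium and large round holders, and the square bottle in the square holder, all upright and resting on the holder's floor. Keep the bottles upright and set them down gently, without dropping them, and leave the two conical flasks standing where they are.

Things in the scene. Friction and masses are not known exactly. Their poses are not given: they have to be found in the camera images.
- bottle_small: The small of the three round, straight-sided clear glass bottles, standing: body 36 mm in diameter, 76 mm tall over all, sloping shoulder, then a blue screw cap 30 mm in diameter whose side takes up the top 24 mm (good to grip from above; nothing wider than the cap in the top 24 mm). Origin: centre of the underside, z up.
- bottle_medium: The medium of the three round, straight-sided clear glass bottles, standing: body 54 mm in diameter, 96 mm tall over all, sloping shoulder, then a blue screw cap 38 mm in diameter whose side takes up the top 24 mm (good to grip from above; nothing wider than the cap in the top 24 mm). Origin: centre of the underside, z up.
- bottle_large: The large of the three round, straight-sided clear glass bottles, standing: body 72 mm in diameter, 110 mm tall over all, sloping shoulder, then a blue screw cap 46 mm in diameter whose side takes up the top 24 mm (good to grip from above; nothing wider than the cap in the top 24 mm). Origin: centre of the underside, z up.
- bottle_square: The square clear glass bottle, standing: body 58 x 58 mm in plan and 62 mm high with rounded shoulder, 102 mm tall over all; its round blue screw cap is 38 mm in diameter and takes up the top 24 mm (good to grip). Origin: centre of the underside, z up, x and y square to the body's flat sides; any quarter turn looks the same.
- holder_small: The small of the three round steel holders, a low open ring fixed to the bench: inside diameter 51 mm, outside 59 mm, wall 18 mm high, flat dark rubber floor 4 mm above the bench. For the small round bottle. Origin: centre of the underside at bench height, z up.
- holder_medium: The medium of the three round steel holders, a low open ring fixed to the bench: inside diameter 69 mm, outside 77 mm, wall 18 mm high, flat dark rubber floor 4 mm above the bench. For the medium round bottle. Origin: centre of the underside at bench height, z up.
- holder_large: The large of the three round steel holders, a low open ring fixed to the bench: inside diameter 87 mm, outside 95 mm, wall 18 mm high, flat dark rubber floor 4 mm above the bench. For the large round bottle. Origin: centre of the underside at bench height, z up.
- holder_square: The square steel holder, a low open tray fixed to the bench: inside 73 x 73 mm, outside 81 x 81 mm, wall 18 mm high, flat dark rubber floor 4 mm above the bench. For the square bottle, whose sides must be turned parallel to its walls to go in. Origin: centre of the underside at bench height, z up, x and y square to its walls; any quarter turn looks the same.
- flask_big: The bigger of two conical clear glass flasks with blue screw caps, standing loose; to be left alone: 78 mm in diameter at the foot, tapering to a narrow neck, 112 mm tall, cap 28 mm in diameter. Origin: centre of the underside, z up.
- flask_little: The smaller of two conical clear glass flasks with blue screw caps, standing loose; to be left alone: 64 mm in diameter at the foot, tapering to a narrow neck, 92 mm tall, cap 25 mm in diameter. Origin: centre of the underside, z up.

How it is judged:
By the outcome, as a careful person would: the job done as asked, in the order asked, and still so for the second after the job is handed in, with the robot touching nothing.
It also fails if it takes over 109 s, if anything falls off the work surface, if the arm or the gripper's body presses on something with over 40 N, if the wrist force passes 120 N, or if a joint passes its speed limit or range.

## Working session

There is one attempt and no reset: what is moved stays moved. The work goes in short steps, Python scripts to look and compute and a shell command to move; the robot and the scene stay as the last step left them, time stands still between calls to the robot, and variables do not carry over. Pictures are saved under pics/ and viewed, about 12 in all and at most 16, crops included, and the job is handed in when it is done.

```bash
mkdir -p pics; python3 - <<'E'
from workcell import env
import cv2,numpy as np
for n in("top","side"):
    s=env.snapshot(n);cv2.imwrite(f"pics/{n}0.png",s["image"])
    R=cv2.Rodrigues(np.array(s["rvec"]))[0];print(n,s["K"],(-R.T@np.array(s["tvec"]).reshape(3)).round(),R.round(3).tolist())
print(env.get_state())
E
```

```text
top [[383.7515948    0.         275.42546924]
 [  0.         383.7515948  208.93557361]
 [  0.           0.           1.        ]] [404.  14. 757.] [[-0.148, -0.989, 0.005], [-0.965, 0.144, -0.22], [0.217, -0.038, -0.975]]
side [[539.17484478   0.         281.00680087]
 [  0.         539.17484478 202.69050702]
 [  0.           0.           1.        ]] [228. 624. 801.] [[-0.893, -0.451, 0.009], [-0.338, 0.657, -0.674], [0.298, -0.605, -0.738]]
{'time': 0.1, 'joint_positions': array([-8.79375787e-01,  2.55673726e-01,  1.07152816e-01, -4.43637345e-04,
       -1.42391609e+00, -2.84570427e-01]), 'dq': array([-3.91018794e-04,  1.98070199e-04,  2.39883919e-03,  1.66483609e-03,
        7.29207637e-06, -9.52888804e-04]), 'joint_efforts': array([-1.27293333e-03, -3.87603450e+01,  2.38475794e+01,  5.37789166e+00,
       -3.77200180e-03,  3.01795666e-06]), 'tcp_pos': array([ 217.51168375, -504.67853005,  230.49787687]), 'tool_rot': array([-2.01992899e-01,  9.79386618e-01,  8.27450114e-04, -1.90825924e-04]), 'force': array([-0.25099838,  0.38508903, -0.45154011]), 'moment': array([-0.00511782, -0.04107541,  0.00388246]), 'finger_gap': 85.72246628740588}
```

View pics/top0.png

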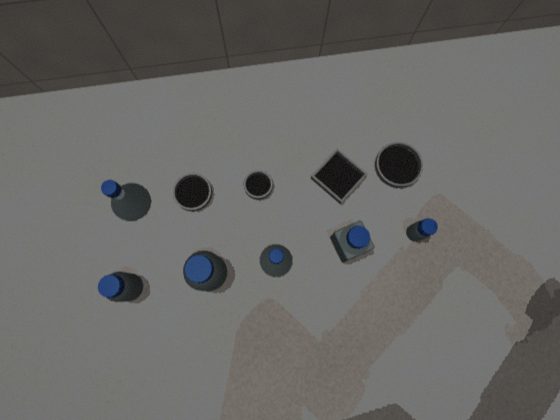

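View pics/side0.png

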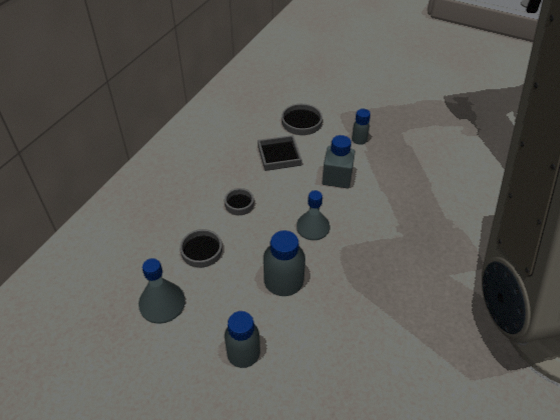

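The top view shows blue caps at: big flask (110,188), medium bottle (111,287), large (199,268), little flask (276,257), square (358,237) and small (428,227). The holders are medium (193,192), small (258,185), square (338,176) and large (399,165). The side view shows the same layout.

```bash
cat > h.py <<'E'
import cv2,numpy as np
from workcell import env
from scipy.spatial.transform import Rotation as Ro
def cam(s):
    R=cv2.Rodrigues(np.array(s["rvec"],float))[0];t=np.array(s["tvec"],float).reshape(3);return np.array(s["K"]),R,-R.T@t
def ray(s,p):
    K,R,c=cam(s);p=np.atleast_2d(p).astype(float)
    d=np.c_[p,np.ones(len(p))]@np.linalg.inv(K).T@R;return c,d
def plane(s,p,z):
    c,d=ray(s,p);return c+d*((z-c[2])/d[:,2])[:,None]
def proj(s,X): return cv2.projectPoints(np.array(X,float).reshape(-1,3),np.array(s["rvec"],float),np.array(s["tvec"],float),np.array(s["K"]),None)[0].reshape(-1,2)
def tri(s1,p1,s2,p2):
    c1,d1=ray(s1,p1);c2,d2=ray(s2,p2);d1,d2=d1[0],d2[0]
    a=np.linalg.lstsq(np.c_[d1,-d2],c2-c1,rcond=None)[0]
    q1,q2=c1+a[0]*d1,c2+a[1]*d2;return (q1+q2)/2,np.linalg.norm(q1-q2)
def blobs(m,amin):
    n,l,st,ce=cv2.connectedComponentsWithStats(m.astype(np.uint8));return [(ce[i],st[i,4],l==i) for i in range(1,n) if st[i,4]>amin]
def blue(im):
    h=cv2.cvtColor(im,cv2.COLOR_BGR2HSV);return cv2.inRange(h,(100,150,50),(130,255,255))>0
def dark(im): return cv2.morphologyEx((im.max(2)<42).astype(np.uint8),cv2.MORPH_CLOSE,np.ones((3,3)))
def holder(s,mask):
    "centre+angle+size of dark floor, corrected for occlusion by near wall"
    cs=max(cv2.findContours(mask.astype(np.uint8),cv2.RETR_EXTERNAL,cv2.CHAIN_APPROX_NONE)[0],key=cv2.contourArea)
    P=plane(s,cs.reshape(-1,2),4)[:,:2].astype(np.float32)
    r=cv2.minAreaRect(cv2.convexHull(P));ctr=np.array(cv2.minEnclosingCircle(P)[0]);M=cv2.moments(P.reshape(-1,1,2));ctr=np.array([M['m10'],M['m01']])/M['m00']
    c=cam(s)[2];return ctr-(ctr-c[:2])/(c[2]-4)*7,r
E
python3 - <<'E'
from h import *
S={n:env.snapshot(n) for n in("top","side")}
names=dict(small=(428,227),medium=(111,287),large=(199,268),square=(358,237),flaskB=(110,188),flaskL=(276,257))
H=dict(small=76,medium=96,large=110,square=102,flaskB=112,flaskL=92)
b={n:blobs(blue(S[n]["image"]),20) for n in S}
for k,p in names.items():
    t=min(b["top"],key=lambda q:np.hypot(*(q[0]-p)))
    X0=plane(S["top"],t[0],H[k]-10)[0]
    e=proj(S["side"],X0)[0]
    q=min(b["side"],key=lambda q:np.hypot(*(q[0]-e)))
    X,r=tri(S["top"],t[0],S["side"],q[0]);print(k,t[0].round(1),t[1],X0.round(1),q[0].round(1),X.round(1),round(r,1))
hn=dict(small=(258,185),medium=(193,192),large=(399,165),square=(338,176))
d={n:blobs(dark(S[n]["image"]),60) for n in S}
for k,p in hn.items():
    t=min(d["top"],key=lambda q:np.hypot(*(q[0]-p)))
    c,r=holder(S["top"],t[2]);e=proj(S["side"],[*c,4])[0]
    q=min(d["side"],key=lambda q:np.hypot(*(q[0]-e)));c2,r2=holder(S["side"],q[2])
    print(k,c.round(1),np.round(r[1],1),round(r[2],1),'|',c2.round(1),np.round(r2[1],1),round(r2[2],1))
w=env.snapshot("wrist");K,R,c=cam(w);s=env.get_state();T=Ro.from_quat(s["tool_rot"])
print(K[0,0],"cam in tool",T.inv().apply(c-s["tcp_pos"]),(R@T.as_matrix()).round(2).tolist(),T.as_matrix().round(3).tolist())
E
```

```text
small [428.1 226.4] 208 [ 483.7 -284.2   66. ] [362.4 115.5] [ 482.9 -283.2   68.8] 1.0
medium [109.2 285.7] 388 [461.4 289.5  86. ] [239.8 324.7] [460.4 287.9  89.4] 1.5
large [198.2 268.5] 575 [466.6 133.4 100. ] [283.7 244. ] [465.6 132.7 102.8] 1.4
square [358.1 236.6] 370 [ 481.1 -147.3   92. ] [340.5 144.2] [ 480.2 -146.9   94.6] 1.2
flaskB [108.9 187.5] 177 [631.  274.3 102. ] [150.8 267.5] [628.7 272.1 106.8] 1.2
flaskL [275.9 255.8] 164 [ 4.702e+02 -3.000e-01  8.200e+01] [315.  196.5] [ 4.688e+02 -4.000e-01  8.870e+01] 1.5
small [626.4  13.4] [47.  44.6] 81.6 | [622.3  11.2] [42. 62.] 76.6
medium [631.  146.8] [66.9 63.1] 81.5 | [628.7 143.5] [78.3 60.3] 2.5
large [ 626.7 -279.5] [83.  83.3] 78.1 | [ 624.  -280.9] [91.8 82. ] 10.1
square [ 620.9 -153. ] [71.3 70.6] 38.9 | [ 619.8 -159.1] [71.7 84.6] 39.3
361.5583106365545 cam in tool [  81.53079588    0.73656743 -142.7359614 ] [[0.0, 1.0, -0.0], [-0.95, 0.0, -0.31], [-0.31, 0.0, 0.95]] [[-0.918, -0.396, -0.0], [-0.396, 0.918, 0.001], [0.0, 0.001, -1.0]]
```

```bash
cat >> h.py <<'E'
def go(x,y,z):
    s=env.get_state();T=Ro.from_quat(s["tool_rot"]);d=T.inv().apply(np.array([x,y,z])-s["tcp_pos"])
    print("t",round(s["time"],2),"tcp",s["tcp_pos"].round(1),"gap",round(s["finger_gap"],1),"F",s["force"].round(1),"q",s["joint_positions"].round(2));print("need units",(d/800).round(4),"rows",round(np.linalg.norm(d)/50,1))
def capwrist(k,H,z=None):
    w=env.snapshot("wrist");B=blobs(blue(w["image"]),100)
    for ce,a,m in B: print("cap",ce.round(),a,plane(w,ce,H-9)[0].round(1))
    return w
E
python3 -m handwheel '[[[-0.0592,0.0175,0,0,0,0,-1],[-0.0592,0.0175,0,0,0,0,-1],[-0.0592,0.0175,0,0,0,0,-1],[-0.0592,0.0175,0,0,0,0,-1],[-0.0592,0.0175,0,0,0,0,-1]]]' 40
python3 -m handwheel '[[[-0.0592,0.0175,0,0,0,0,-1],[-0.0592,0.0175,0,0,0,0,-1],[0,0,0,0,0,0,-1],[0,0,0,0,0,0,-1]]]'
python3 -c "
from h import *
w=capwrist('small',76);cv2.imwrite('pics/w1.png',w['image']);go(483,-283.5,50)"
```

```text
time: 0.75
tcp_pos: [408.6, -345.6, 231.4]
tool_rot: [-0.202, 0.979, -0.0, 0.0]
force: [0.5, -1.1, 0.8]
finger_gap: 85.4
time: 1.15
tcp_pos: [483.9, -283.0, 230.8]
tool_rot: [-0.203, 0.979, 0.0, -0.0]
force: [-0.7, -0.2, -0.1]
finger_gap: 85.4
cap [287. 186.] 254 [ 477.7 -279.7   67. ]
cap [432. 261.] 1408 [ 489.1 -126.1   67. ]
t 1.2 tcp [ 483.2 -283.9  231.1] gap 85.7 F [ 0.  -0.5 -0.1] q [-0.25  0.28  0.14  0.   -1.43 -0.91]
need units [-1.000e-04  5.000e-04  2.263e-01] rows 3.6
```

View pics/w1.png

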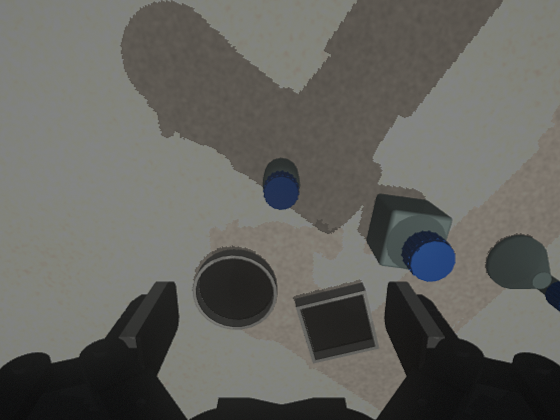

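The wrist view shows the small cap at about (281,190), partly in shadow so the mask clipped it. The square bottle is at (432,260), with the large and square holders below. The triangulated position agrees, so I descend.

```bash
sed -i 's/(100,150,50)/(100,110,28)/' h.py
python3 -c "
from h import *
capwrist('small',76)"
python3 -m handwheel '[[[0,0,0.0600,0,0,0,-1],[0,0,0.0600,0,0,0,-1],[0,0,0.0600,0,0,0,-1],[0,0,0.023,0,0,0,-1],[0,0,0.0233,0,0,0,-1]]]'
python3 -c "
from h import *
go(483,-283.5,50)"
```

```text
cap [281. 192.] 999 [ 483.4 -282.8   67. ]
cap [429. 257.] 1962 [ 486.5 -131.8   67. ]
cap [554. 295.] 283 [4.736e+02 1.000e-01 6.700e+01]
time: 1.75
tcp_pos: [481.5, -285.0, 48.9]
tool_rot: [-0.201, 0.98, 0.0, -0.001]
force: [1.0, -0.1, 0.4]
finger_gap: 85.4
t 1.75 tcp [ 481.5 -285.    48.9] gap 85.4 F [ 1.  -0.1  0.4] q [-0.25  0.4  -0.18  0.   -1.   -0.91]
need units [-0.0025  0.001  -0.0014] rows 0.0
```

```bash

python3 -m handwheel '[[[-0.001,0.001,0,0,0,0,1],[0,0,0,0,0,0,1],[0,0,0,0,0,0,1],[0,0,0,0,0,0,1],[0,0,0,0,0,0,1]]]' 40
python3 -m handwheel '[[[0,0,0,0,0,0,1],[0,0,0,0,0,0,1],[0,0,0,0,0,0,1],[0,0,0,0,0,0,1],[0,0,0,0,0,0,1]]]'
python3 -c "
from h import *
go(626,13,50)"
```

```text
time: 2.25
tcp_pos: [484.6, -283.4, 51.9]
tool_rot: [-0.202, 0.979, -0.001, 0.001]
force: [-1.4, 0.9, 5.2]
finger_gap: 28.4
time: 2.75
tcp_pos: [484.6, -283.4, 51.9]
tool_rot: [-0.202, 0.979, -0.001, 0.001]
force: [-0.4, 0.0, 7.4]
finger_gap: 28.5
t 2.75 tcp [ 484.6 -283.4   51.9] gap 28.5 F [-0.4  0.   7.4] q [-0.25  0.39 -0.17  0.   -1.   -0.91]
need units [-0.309   0.2702  0.0022] rows 6.6
```

```bash

python3 -m handwheel '[[[0,0,-0.015,0,0,0,1],[0,0,-0.04,0,0,0,1],[0,0,-0.055,0,0,0,1],[0,0,-0.05,0,0,0,1],[0,0,-0.01,0,0,0,1]]]'
python3 -m handwheel '[[[-0.02,0.0175,0,0,0,0,1],[-0.0386,0.0338,0,0,0,0,1],[-0.0441,0.0386,0,0,0,0,1],[-0.0441,0.0386,0,0,0,0,1],[-0.0441,0.0386,0,0,0,0,1]]]'
python3 -m handwheel '[[[-0.0441,0.0386,0,0,0,0,1],[-0.0386,0.0338,0,0,0,0,1],[-0.02,0.0175,0,0,0,0,1],[0,0,0,0,0,0,1]]]'
python3 -c "
from h import *
go(625.5,13,62)
w=env.snapshot('wrist');cv2.imwrite('pics/w2.png',w['image'])
for k,p in dict(small=(625.5,13),bottle=env.get_state()['tcp_pos'][:2]).items(): print(k,proj(w,[*p,4]).round())
for ce,a,m in blobs(dark(w['image']),300): 
  c,r=holder(w,m); print(ce.round(),a,c.round(1),np.round(r[1]))
"
```

```text
time: 3.25
tcp_pos: [486.0, -284.1, 192.7]
tool_rot: [-0.202, 0.979, -0.003, 0.004]
force: [-0.6, 0.3, -0.6]
finger_gap: 28.8
time: 3.75
tcp_pos: [571.3, -97.9, 186.5]
tool_rot: [-0.202, 0.979, 0.0, -0.0]
force: [0.9, -0.7, -0.6]
finger_gap: 28.7
time: 4.15
tcp_pos: [618.6, 1.5, 185.5]
tool_rot: [-0.204, 0.979, 0.0, -0.001]
force: [0.9, -0.8, -1.4]
finger_gap: 28.6
t 4.15 tcp [618.6   1.5 185.5] gap 28.6 F [ 0.9 -0.8 -1.4] q [ 0.25  0.41  0.21 -0.   -1.37 -1.42]
need units [-0.0138  0.0096  0.1543] rows 2.5
small [[289. 198.]]
bottle [[279. 185.]]
[ 4. 73.] 430 [ 621.  -244.9] [49.  7.]
[117. 115.] 5912 [ 616.5 -150.1] [72. 67.]
[461.  96.] 703 [486.7 108.3] [46. 19.]
[292. 196.] 1043 [620.7  16.8] [39. 44.]
[416. 254.] 2719 [627.4 147.5] [61. 58.]
[281. 374.] 33724 [814.   87.5] [196. 624.]
```

View pics/w2.png

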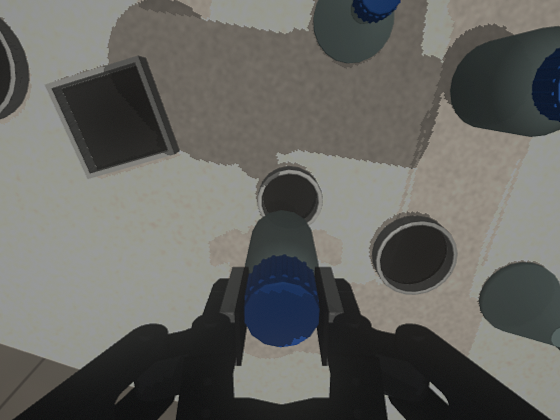

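The wrist view shows the small bottle gripped by its cap (282,310) and the small holder centred at about (289,196). The predicted position was (289,198), so the target is confirmed.

```bash

python3 -m handwheel '[[[-0.0138,0.0096,0,0,0,0,1],[0,0,0.045,0,0,0,1],[0,0,0.05,0,0,0,1],[0,0,0.035,0,0,0,1],[0,0,0.012,0,0,0,1]]]'
python3 -m handwheel '[[[0,0,0,0,0,0,1],[0,0,0,0,0,0,1]]]'
python3 -c "
from h import *
go(625.5,13,56)"
```

```text
time: 4.7
tcp_pos: [622.9, 9.2, 69.3]
tool_rot: [-0.201, 0.98, 0.0, -0.003]
force: [0.2, -0.1, -0.6]
finger_gap: 28.7
time: 4.9
tcp_pos: [626.5, 9.9, 74.6]
tool_rot: [-0.202, 0.979, -0.0, 0.001]
force: [0.3, -0.2, 0.2]
finger_gap: 28.8
t 4.9 tcp [626.5   9.9  74.6] gap 28.8 F [ 0.3 -0.2  0.2] q [ 0.27  0.49  0.04  0.   -1.13 -1.43]
need units [-0.0004  0.004   0.0232] rows 0.4
```

```bash

python3 -m handwheel '[[[0,0.004,0,0,0,0,1],[0,0,0.008,0,0,0,1],[0,0,0.008,0,0,0,1],[0,0,0.004,0,0,0,1],[0,0,0,0,0,0,1]]]'
python3 -c "
from h import *
go(625.5,13,56)"
```

```text
time: 5.4
tcp_pos: [623.8, 13.2, 56.3]
tool_rot: [-0.202, 0.979, -0.0, -0.0]
force: [0.8, 0.8, -1.0]
finger_gap: 28.3
t 5.4 tcp [623.8  13.2  56.3] gap 28.3 F [ 0.8  0.8 -1. ] q [ 0.27  0.5   0.02  0.   -1.09 -1.44]
need units [-0.0019 -0.0011  0.0003] rows 0.0
```

```bash
for i in 1 2; do
python3 -m handwheel '[[[0,0,0.0012,0,0,0,1],[0,0,0,0,0,0,1],[0,0,0,0,0,0,1]]]' | grep -E 'pos|force'; done
```

```text
tcp_pos: [624.1, 13.2, 56.0]
force: [-1.6, 0.3, 3.1]
tcp_pos: [624.2, 13.3, 55.9]
force: [-3.0, 0.9, 7.0]
```

Contact with the floor. Open partly and gently, then rise.

```bash

python3 -m handwheel '[[[0,0,-0.001,0,0,0,0.3],[0,0,0,0,0,0,0.0],[0,0,0,0,0,0,-0.3],[0,0,0,0,0,0,-0.7],[0,0,0,0,0,0,-1]]]'
python3 -m handwheel '[[[0,0,-0.02,0,0,0,-1],[0,0,-0.05,0,0,0,-1],[0,0,-0.06,0,0,0,-1],[0,0,-0.05,0,0,0,-1],[0,0,0,0,0,0,-1]]]'
python3 -c "
from h import *
go(460.5,288.3,200)
s=env.snapshot('top');
for ce,a,m in blobs(blue(s['image']),40): print(ce.round(),a,plane(s,ce,70)[0].round(1))"
```

```text
time: 6.5
tcp_pos: [623.9, 13.2, 55.3]
tool_rot: [-0.202, 0.979, 0.0, -0.0]
force: [-0.3, -0.2, -1.5]
finger_gap: 81.9
time: 7.0
tcp_pos: [627.2, 13.1, 207.0]
tool_rot: [-0.202, 0.979, -0.001, 0.006]
force: [0.4, -1.0, -0.1]
finger_gap: 85.3
t 7.0 tcp [627.2  13.1 207. ] gap 85.3 F [ 0.4 -1.  -0.1] q [ 0.27  0.41  0.26  0.   -1.41 -1.44]
need units [0.0552 0.3984 0.0063] rows 6.4
[256. 177.] 235 [622.8  13.6  70. ]
[358. 237.] 410 [ 483.3 -152.1   70. ]
[276. 256.] 172 [ 4.71e+02 -4.00e-01  7.00e+01]
[198. 269.] 633 [469.4 138.4  70. ]
```

```bash

python3 -m handwheel '[[[0.0079,0.0569,0,0,0,0,-1],[0.0079,0.0569,0,0,0,0,-1],[0.0079,0.0569,0,0,0,0,-1],[0.0079,0.0569,0,0,0,0,-1],[0.0079,0.0569,0,0,0,0,-1]]]' >/dev/null
python3 -m handwheel '[[[0.0079,0.0569,0,0,0,0,-1],[0.0079,0.0569,0,0,0,0,-1],[0,0,0,0,0,0,-1],[0,0,0,0,0,0,-1]]]'
python3 -c "
from h import *
capwrist('',96);go(460.5,288.3,75)"
```

```text
time: 7.95
tcp_pos: [456.2, 288.9, 198.4]
tool_rot: [-0.203, 0.979, -0.001, -0.001]
force: [0.9, -0.6, 0.5]
finger_gap: 85.1
cap [ 56. 137.] 5165 [470.3 125.2  87. ]
cap [276. 214.] 2260 [460.7 287.7  87. ]
cap [182. 386.] 1138 [640.1 274.2  87. ]
t 8.0 tcp [456.8 288.1 198.6] gap 85.5 F [ 0.8  0.2 -1.3] q [ 0.85  0.25  0.02 -0.   -1.34 -2.02]
need units [-0.0045 -0.0015  0.1546] rows 2.5
```

```bash

python3 -m handwheel '[[[-0.0045,-0.0010,0.03,0,0,0,-1],[0,0,0.06,0,0,0,-1],[0,0,0.045,0,0,0,-1],[0,0,0.0202,0,0,0,-1],[0,0,0,0,0,0,-1]]]'
python3 -m handwheel '[[[0,0,0,0,0,0,1],[0,0,0,0,0,0,1],[0,0,0,0,0,0,1],[0,0,0,0,0,0,1],[0,0,0,0,0,0,1]]]' 50
python3 -m handwheel '[[[0,0,0,0,0,0,1],[0,0,0,0,0,0,1],[0,0,0,0,0,0,1]]]'
python3 -c "
from h import *
go(629.8,145.5,210)"
```

```text
time: 8.5
tcp_pos: [459.8, 286.2, 72.2]
tool_rot: [-0.201, 0.98, -0.002, -0.003]
force: [0.3, 0.1, -0.1]
finger_gap: 85.2
time: 9.0
tcp_pos: [461.8, 289.5, 76.9]
tool_rot: [-0.202, 0.979, 0.0, 0.001]
force: [-0.1, -1.6, 5.9]
finger_gap: 36.2
time: 9.3
tcp_pos: [461.8, 289.5, 76.9]
tool_rot: [-0.202, 0.979, 0.0, 0.001]
force: [-0.4, -1.7, 6.4]
finger_gap: 36.3
t 9.3 tcp [461.8 289.5  76.9] gap 36.3 F [-0.4 -1.7  6.4] q [ 0.85  0.34 -0.18  0.   -1.05 -2.01]
need units [-0.122  -0.2485 -0.166 ] rows 5.2
```

```bash

python3 -m handwheel '[[[0,0,-0.015,0,0,0,1],[0,0,-0.04,0,0,0,1],[0,0,-0.05,0,0,0,1],[0,0,-0.045,0,0,0,1],[0,0,-0.015,0,0,0,1]]]'
python3 -m handwheel '[[[-0.012,-0.025,0,0,0,0,1],[-0.024,-0.048,0,0,0,0,1],[-0.024,-0.049,0,0,0,0,1],[-0.024,-0.049,0,0,0,0,1],[-0.020,-0.042,0,0,0,0,1]]]' >/dev/null
python3 -m handwheel '[[[-0.012,-0.024,0,0,0,0,1],[-0.006,-0.0115,0,0,0,0,1],[0,0,0,0,0,0,1],[0,0,0,0,0,0,1]]]'
python3 -c "
from h import *
go(629.8,145.5,100)
w=env.snapshot('wrist');cv2.imwrite('pics/w3.png',w['image']);print(proj(w,[629.8,145.5,4]).round(),proj(w,[629.8,145.5,18]).round())"
```

```text
time: 9.8
tcp_pos: [462.2, 290.1, 212.3]
tool_rot: [-0.202, 0.979, 0.002, 0.003]
force: [1.6, -0.7, -1.0]
finger_gap: 36.3
time: 10.7
tcp_pos: [628.5, 145.8, 207.2]
tool_rot: [-0.202, 0.979, 0.0, -0.0]
force: [0.6, 0.1, -1.0]
finger_gap: 36.2
t 10.7 tcp [628.5 145.8 207.2] gap 36.2 F [ 0.6  0.1 -1. ] q [ 0.47  0.45  0.34 -0.   -1.45 -1.63]
need units [-0.0014 -0.0011  0.1339] rows 2.1
[[280. 182.]] [[280. 185.]]
```

View pics/w3.png

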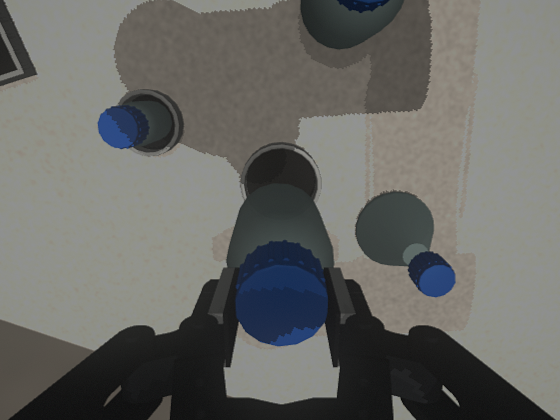

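The wrist view shows the medium bottle held over its holder, whose ring spans columns 240 to 321 with its centre at about (280,182). That matches the target. The small bottle is seated at (148,120) and the flask is clear at (400,230).

```bash

python3 -m handwheel '[[[-0.0010,-0.0010,0.02,0,0,0,1],[0,0,0.05,0,0,0,1],[0,0,0.045,0,0,0,1],[0,0,0.02,0,0,0,1],[0,0,0,0,0,0,1]]]' | grep -E 'pos|force'
python3 -m handwheel '[[[0,0,0.008,0,0,0,1],[0,0,0.008,0,0,0,1],[0,0,0,0,0,0,1],[0,0,0,0,0,0,1]]]'| grep -E 'pos|force'
python3 -c "
from h import *
go(629.8,145.5,82)"
```

```text
tcp_pos: [627.5, 145.2, 96.5]
force: [-0.2, -0.4, -0.5]
tcp_pos: [630.5, 144.8, 87.2]
force: [-0.5, -0.6, -1.0]
t 11.65 tcp [630.5 144.8  87.2] gap 36.4 F [-0.5 -0.6 -1. ] q [ 0.47  0.52  0.13  0.   -1.18 -1.63]
need units [0.0005 0.0011 0.0065] rows 0.1
```

```bash

python3 -m handwheel '[[[0,0,0.004,0,0,0,1],[0,0,0.0015,0,0,0,1],[0,0,0,0,0,0,1]]]'| grep -E 'pos|force'
for i in 1 2 3; do python3 -m handwheel '[[[0,0,0.0012,0,0,0,1],[0,0,0,0,0,0,1],[0,0,0,0,0,0,1]]]' | grep -E 'pos|force'; done
```

```text
tcp_pos: [630.1, 144.6, 81.9]
force: [-1.5, -0.4, -2.0]
tcp_pos: [630.2, 144.7, 81.2]
force: [-0.3, 0.3, -1.2]
tcp_pos: [630.6, 144.7, 81.0]
force: [0.2, 0.3, 2.8]
tcp_pos: [630.9, 144.8, 80.9]
force: [-1.8, -1.0, 6.5]
```

```bash

python3 -m handwheel '[[[0,0,-0.001,0,0,0,0.3],[0,0,0,0,0,0,0.0],[0,0,0,0,0,0,-0.3],[0,0,0,0,0,0,-0.7],[0,0,0,0,0,0,-1]]]' >/dev/null
python3 -m handwheel '[[[0,0,-0.02,0,0,0,-1],[0,0,-0.05,0,0,0,-1],[0,0,-0.06,0,0,0,-1],[0,0,-0.03,0,0,0,-1],[0,0,0,0,0,0,-1]]]'
python3 -c "
from h import *
go(465.5,133,200)
s=env.snapshot('side');
for ce,a,m in blobs(blue(s['image']),40): print(ce.round(),a,plane(s,ce,90)[0].round(1))"
```

```text
time: 13.85
tcp_pos: [632.3, 145.1, 213.3]
tool_rot: [-0.202, 0.979, 0.0, 0.005]
force: [0.6, 0.5, 0.7]
finger_gap: 85.6
t 13.85 tcp [632.3 145.1 213.3] gap 85.6 F [0.6 0.5 0.7] q [ 0.47  0.45  0.35  0.   -1.46 -1.63]
need units [0.1976 0.0687 0.0147] rows 3.4
[341. 145.] 342 [ 479.9 -149.3   90. ]
[238. 181.] 252 [610.7  30.2  90. ]
[315. 199.] 204 [465.5   6.4  90. ]
[197. 219.] 454 [627.8 142.5  90. ]
[284. 245.] 684 [467.9 125.5  90. ]
[152. 269.] 338 [633.9 265.5  90. ]
```

```bash

python3 -m handwheel '[[[0.0494,0.0172,0,0,0,0,-1],[0.0494,0.0172,0,0,0,0,-1],[0.0494,0.0172,0,0,0,0,-1],[0.0494,0.0172,0,0,0,0,-1],[0,0,0,0,0,0,-1]]]' >/dev/null
python3 -m handwheel '[[[0,0,0,0,0,0,-1]]]' >/dev/null
python3 -c "
from h import *
capwrist('',110);go(465.5,133,88)"
```

```text
cap [107. 145.] 1010 [465.7   4.6 101. ]
cap [279. 215.] 3424 [465.6 132.6 101. ]
cap [ 86. 311.] 964 [601.2  23.1 101. ]
cap [216. 375.] 1768 [619.2 140.7 101. ]
t 14.55 tcp [463.1 132.7 207.5] gap 85.2 F [-0.1  0.1 -0.5] q [ 0.61  0.13 -0.11 -0.   -1.33 -1.77]
need units [-0.0031 -0.0008  0.1494] rows 2.4
```

```bash

python3 -m handwheel '[[[-0.0025,0,0.03,0,0,0,-1],[0,0,0.06,0,0,0,-1],[0,0,0.04,0,0,0,-1],[0,0,0.0195,0,0,0,-1],[0,0,0,0,0,0,-1]]]'
python3 -m handwheel '[[[0,0,0,0,0,0,1],[0,0,0,0,0,0,1],[0,0,0,0,0,0,1],[0,0,0,0,0,0,1],[0,0,0,0,0,0,1]]]' 60
python3 -m handwheel '[[[0,0,0,0,0,0,1],[0,0,0,0,0,0,1],[0,0,0,0,0,0,1]]]'
python3 -c "
from h import *
go(465.5,132.7,230)"
```

```text
time: 15.05
tcp_pos: [464.0, 132.5, 85.2]
tool_rot: [-0.201, 0.979, -0.001, -0.003]
force: [-0.5, -0.8, 0.4]
finger_gap: 85.2
time: 15.55
tcp_pos: [466.2, 133.8, 90.0]
tool_rot: [-0.202, 0.979, 0.0, 0.002]
force: [1.3, -0.2, 5.7]
finger_gap: 44.1
time: 15.85
tcp_pos: [466.2, 133.8, 90.0]
tool_rot: [-0.202, 0.979, 0.0, 0.002]
force: [0.3, -0.4, 6.3]
finger_gap: 43.9
t 15.85 tcp [466.2 133.8  90. ] gap 43.9 F [ 0.3 -0.4  6.3] q [ 0.6   0.22 -0.31  0.   -1.03 -1.77]
need units [ 0.0008 -0.001  -0.175 ] rows 2.8
```

```bash

python3 -m handwheel '[[[0,0,-0.015,0,0,0,1],[0,0,-0.04,0,0,0,1],[0,0,-0.05,0,0,0,1],[0,0,-0.05,0,0,0,1],[0,0,-0.02,0,0,0,1]]]'
python3 -m handwheel '[[[0.002,-0.02,0,0,0,0,1],[0.002,-0.045,0,0,0,0,1],[0.002,-0.0505,0,0,0,0,1],[0.002,-0.0505,0,0,0,0,1],[0.002,-0.0505,0,0,0,0,1]]]'
python3 -m handwheel '[[[0.002,-0.0505,0,0,0,0,1],[0.002,-0.0505,0,0,0,0,1],[0.002,-0.0505,0,0,0,0,1],[0.002,-0.0505,0,0,0,0,1],[0.002,-0.0505,0,0,0,0,1]]]' >/dev/null
python3 -m handwheel '[[[0.002,-0.0505,0,0,0,0,1],[0,-0.025,0,0,0,0,1],[0,-0.0095,0,0,0,0,1],[0,0,0,0,0,0,1],[0,0,0,0,0,0,1]]]' 
python3 -c "
from h import *
go(625.5,-280,120)
w=env.snapshot('wrist');cv2.imwrite('pics/w4.png',w['image']);print(proj(w,[625.5,-280,4]).round(),proj(w,[625.5,-280,18]).round())"
```

```text
time: 16.35
tcp_pos: [466.3, 134.0, 232.6]
tool_rot: [-0.202, 0.979, 0.001, 0.003]
force: [0.5, 1.0, -2.3]
finger_gap: 44.3
time: 16.85
tcp_pos: [526.2, -29.9, 228.2]
tool_rot: [-0.202, 0.979, 0.0, -0.0]
force: [-0.4, 1.3, -2.2]
finger_gap: 44.0
time: 17.85
tcp_pos: [624.1, -279.5, 228.5]
tool_rot: [-0.202, 0.979, 0.0, -0.0]
force: [-0.3, 0.3, -2.4]
finger_gap: 44.3
t 17.85 tcp [ 624.1 -279.5  228.5] gap 44.3 F [-0.3  0.3 -2.4] q [-0.19  0.54  0.52 -0.   -1.56 -0.97]
need units [-0.0013 -0.0013  0.1356] rows 2.2
[[279. 177.]] [[279. 180.]]
```

View pics/w4.png

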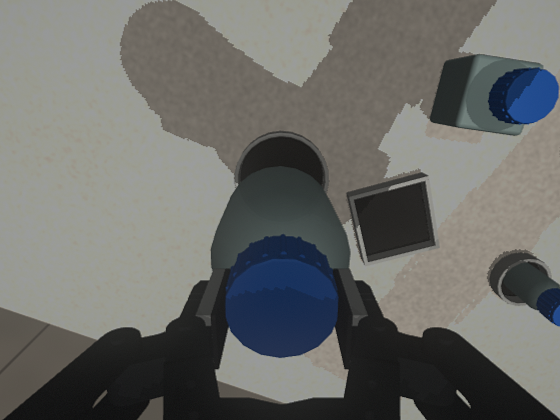

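The wrist view shows the large bottle over its holder, whose ring spans columns 235 to 329 with its centre at about 282 against the predicted 279. I shift about 2 mm along +y of the tool.

```bash

python3 -m handwheel '[[[-0.001,0.001,0.02,0,0,0,1],[0,0,0.05,0,0,0,1],[0,0,0.045,0,0,0,1],[0,0,0.02,0,0,0,1],[0,0,0,0,0,0,1]]]' | grep -E 'pos|force'
python3 -m handwheel '[[[0,0,0,0,0,0,1],[0,0,0,0,0,0,1]]]'| grep -E 'pos|force'
python3 -c "
from h import *
go(625,-278,95)"
```

```text
tcp_pos: [622.9, -277.4, 117.7]
force: [-0.5, 0.7, -2.1]
tcp_pos: [625.9, -279.5, 123.0]
force: [-0.6, -0.3, -1.9]
t 18.6 tcp [ 625.9 -279.5  123. ] gap 44.1 F [-0.6 -0.3 -1.9] q [-0.19  0.57  0.31  0.   -1.31 -0.97]
need units [0.0004 0.0022 0.035 ] rows 0.6
```

```bash

python3 -m handwheel '[[[0,0.0015,0.01,0,0,0,1],[0,0,0.012,0,0,0,1],[0,0,0.009,0,0,0,1],[0,0,0.003,0,0,0,1],[0,0,0,0,0,0,1]]]'| grep -E 'pos|force'
for i in 1 2 3; do python3 -m handwheel '[[[0,0,0.0012,0,0,0,1],[0,0,0,0,0,0,1],[0,0,0,0,0,0,1]]]' | grep -E 'pos|force'; done
```

```text
tcp_pos: [624.1, -278.2, 94.0]
force: [-1.6, 1.5, 3.6]
tcp_pos: [624.2, -278.3, 94.0]
force: [-1.3, 3.0, 6.9]
tcp_pos: [624.3, -278.4, 93.9]
force: [-4.4, 3.2, 11.4]
tcp_pos: [624.4, -278.5, 93.9]
force: [-5.0, 3.5, 15.6]
```

```bash

python3 -m handwheel '[[[0,0,-0.003,0,0,0,0.3],[0,0,0,0,0,0,0.0],[0,0,0,0,0,0,-0.3],[0,0,0,0,0,0,-0.7],[0,0,0,0,0,0,-1]]]' >/dev/null
python3 -m handwheel '[[[0,0,-0.02,0,0,0,-1],[0,0,-0.05,0,0,0,-1],[0,0,-0.06,0,0,0,-1],[0,0,-0.03,0,0,0,-1],[0,0,0,0,0,0,-1]]]'
python3 -c "
from h import *
go(480.3,-147,225)
s=env.snapshot('top');
for ce,a,m in blobs(blue(s['image']),40): print(ce.round(),a,plane(s,ce,105)[0].round(1))"
```

```text
time: 21.0
tcp_pos: [626.0, -279.5, 226.1]
tool_rot: [-0.202, 0.979, -0.003, 0.004]
force: [-0.7, 0.7, 0.5]
finger_gap: 85.3
t 21.0 tcp [ 626.  -279.5  226.1] gap 85.3 F [-0.7  0.7  0.5] q [-0.19  0.53  0.51  0.   -1.54 -0.97]
need units [ 0.1018  0.2241 -0.0008] rows 3.9
[185. 180.] 401 [624.3 139.6 105. ]
[256. 177.] 234 [611.6  13.5 105. ]
[111. 188.] 255 [628.  270.3 105. ]
[358. 237.] 405 [ 479.4 -143.6  105. ]
[276. 256.] 182 [4.677e+02 2.000e-01 1.050e+02]
```

```bash

python3 -m handwheel '[[[0.0204,0.0448,0,0,0,0,-1],[0.0204,0.0448,0,0,0,0,-1],[0.0204,0.0448,0,0,0,0,-1],[0.0204,0.0448,0,0,0,0,-1],[0.0204,0.0448,0,0,0,0,-1]]]' >/dev/null
python3 -m handwheel '[[[0,0,0,0,0,0,-1],[0,0,0,0,0,0,-1]]]' >/dev/null
python3 -c "
from h import *
w=capwrist('',102);go(480.3,-147,80);cv2.imwrite('pics/w5.png',cv2.resize(w['image'][110:310,180:430],None,fx=3,fy=3))"
```

```text
cap [277. 206.] 2043 [ 480.5 -146.8   93. ]
cap [442. 256.] 933 [466.4  -6.2  93. ]
cap [ 60. 301.] 3231 [ 633.3 -284.    93. ]
cap [369. 384.] 886 [6.06e+02 1.00e-01 9.30e+01]
t 21.8 tcp [ 478.2 -146.   220.1] gap 85.5 F [0.8 0.8 0.9] q [ 0.02  0.16 -0.04 -0.   -1.37 -1.18]
need units [-0.0021 -0.0023  0.1752] rows 2.8
```

View pics/w5.png

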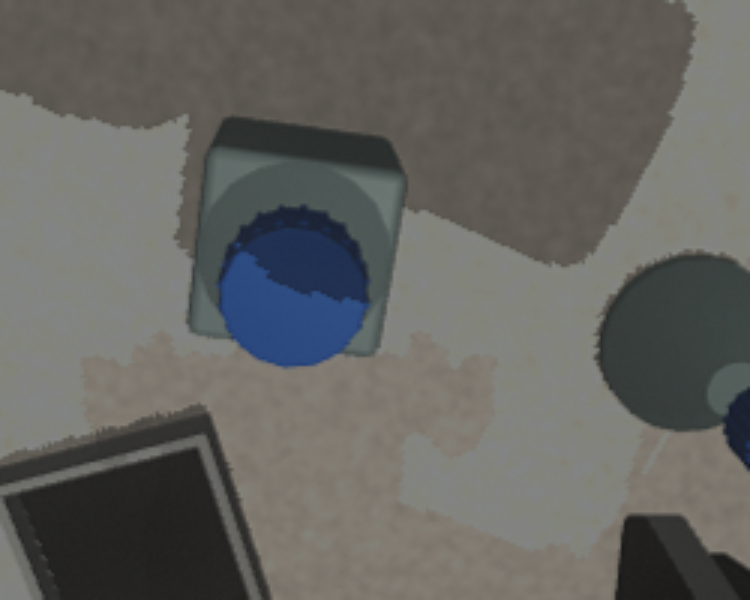

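The crop shows the square body's top-face corners at about (207,150), (407,177), (378,355) and (190,333), and its bench edge from (230,117) to (385,138).

```bash
python3 -c "
from h import *
w=env.snapshot('wrist');f=lambda L,z:plane(w,np.array(L)/3.+[180,110],z)[:,:2]
for L,z in (([(207,150),(407,177)],60),([(230,117),(385,138)],0),([(407,177),(378,355)],58),([(190,333),(207,150)],58)):
  P=f(L,z);d=P[1]-P[0];print(z,P.round(1).tolist(),np.hypot(*d).round(1),np.degrees(np.arctan2(d[1],d[0]))%90)
T=Ro.from_quat(env.get_state()['tool_rot']).as_matrix();print('tool x angle',np.degrees(np.arctan2(T[1,0],T[0,0])))
im=w['image'];s=env.snapshot('top')
m=[b for b in blobs(dark(s['image']),60) if np.hypot(*(b[0]-(338,176)))<10][0];c,r=holder(s,m[2]);print(c,r)"
```

```text
60 [[463.0, -181.3], [447.7, -126.5]] 56.9 15.612887385170922
0 [[461.5, -179.1], [447.4, -128.8]] 52.3 15.66593409754374
58 [[448.0, -126.2], [500.5, -111.2]] 54.6 15.907569996140966
58 [[516.4, -165.6], [463.4, -181.3]] 55.3 16.502824456510467
tool x angle -156.70260871275565Traceback (most recent call last):
  File "<string>", line 8, in <module>
    m=[b for b in blobs(dark(s['image']),60) if np.hypot(*(b[0]-(338,176)))<10][0];c,r=holder(s,m[2]);print(c,r)
      ~~~~~~~~~~~~~~~~~~~~~~~~~~~~~~~~~~~~~~~~~~~~~~~~~~~~~~~~~~~~~~~~~~~~~~~~~^^^
IndexError: list index out of range
```

```bash

python3 -m handwheel '[[[-0.0021,-0.0015,0.03,0,0,0,-1],[0,0,0.06,0,0,0,-1],[0,0,0.055,0,0,0,-1],[0,0,0.0295,0,0,0,-1],[0,0,0,0,0,0,-1]]]'
python3 -m handwheel '[[[0,0,0,0,0,0,1],[0,0,0,0,0,0,1],[0,0,0,0,0,0,1],[0,0,0,0,0,0,1],[0,0,0,0,0,0,1]]]' 60
python3 -m handwheel '[[[0,0,0,0,0,0,1],[0,0,0,0,0,0,1],[0,0,0,0,0,0,1]]]'
python3 -m handwheel '[[[0,0,-0.015,0,0,0,1],[0,0,-0.04,0,0,0,1],[0,0,-0.05,0,0,0,1],[0,0,-0.05,0,0,0,1],[0,0,-0.01,0,0,0,1]]]'
python3 -c "
from h import *
go(620.5,-154.5,220)"
```

```text
time: 22.4
tcp_pos: [477.8, -146.8, 77.1]
tool_rot: [-0.201, 0.98, 0.001, -0.004]
force: [0.4, -0.3, 0.3]
finger_gap: 85.4
time: 22.9
tcp_pos: [481.8, -146.8, 83.0]
tool_rot: [-0.202, 0.979, -0.001, 0.002]
force: [-0.2, -1.1, 5.9]
finger_gap: 35.7
time: 23.2
tcp_pos: [481.8, -146.8, 83.0]
tool_rot: [-0.202, 0.979, -0.001, 0.002]
force: [-0.6, -0.4, 6.4]
finger_gap: 35.7
time: 23.7
tcp_pos: [482.5, -147.0, 218.5]
tool_rot: [-0.202, 0.979, -0.002, 0.004]
force: [0.5, 0.7, -1.0]
finger_gap: 36.2
t 23.7 tcp [ 482.5 -147.   218.5] gap 36.2 F [ 0.5  0.7 -1. ] q [ 0.02  0.16 -0.04  0.   -1.36 -1.18]
need units [-0.1547 -0.0769 -0.0004] rows 2.8
```

Translate, then turn −23.2° about tool z.

```bash

python3 -m handwheel '[[[-0.02,-0.01,0,0,0,0,1],[-0.045,-0.0225,0,0,0,0,1],[-0.045,-0.0225,0,0,0,0,1],[-0.03,-0.015,0,0,0,0,1],[-0.0147,-0.0069,0,0,0,0,1]]]'>/dev/null
python3 -m handwheel '[[[0,0,0,0,0,-0.0322,1],[0,0,0,0,0,-0.0322,1],[0,0,0,0,0,-0.0322,1],[0,0,0,0,0,-0.0323,1],[0,0,0,0,0,0,1]]]'
python3 -m handwheel '[[[0,0,0,0,0,0,1]]]' >/dev/null
python3 -c "
from h import *
go(620.5,-154.5,110)
T=Ro.from_quat(env.get_state()['tool_rot']).as_matrix();print('tool x angle',np.degrees(np.arctan2(T[1,0],T[0,0])))
w=env.snapshot('wrist');cv2.imwrite('pics/w6.png',w['image'])
a=np.radians(39);u=np.array([np.cos(a),np.sin(a)]);v=np.array([-u[1],u[0]])
C=[[*(np.array([620.5,-154.5])+40.5*(i*u+j*v)),18] for i,j in((1,1),(1,-1),(-1,-1),(-1,1))];print(proj(w,C).round())"
```

```text
time: 24.7
tcp_pos: [618.0, -153.7, 212.2]
tool_rot: [-0.395, 0.919, 0.001, -0.001]
force: [0.0, 0.2, -1.3]
finger_gap: 36.1
t 24.8 tcp [ 618.1 -153.8  212.6] gap 36.0 F [-0.5 -0.2 -1.8] q [ 0.    0.44  0.32 -0.   -1.46 -0.76]
need units [-0.0015 -0.0029  0.1282] rows 2.1
tool x angle -133.64377202061425
[[313. 228.]
 [232. 218.]
 [240. 135.]
 [327. 147.]]
```

View pics/w6.png

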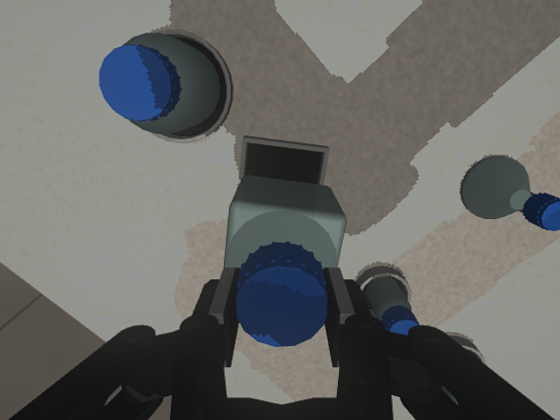

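The wrist view shows the square holder's near rim corners at (243,136) and (328,148), against the predicted (240,135) and (327,147). The bottle's edges are parallel to it. The large bottle is seated at top left.

```bash

python3 -m handwheel '[[[-0.001,-0.0008,0.02,0,0,0,1],[0,0,0.05,0,0,0,1],[0,0,0.04,0,0,0,1],[0,0,0.016,0,0,0,1],[0,0,0,0,0,0,1]]]' >/dev/null
python3 -m handwheel '[[[0,0,0,0,0,0,1],[0,0,0,0,0,0,1]]]'| grep -E 'pos|force'
python3 -c "
from h import *
go(620,-153.5,88)"
```

```text
tcp_pos: [620.8, -154.2, 114.8]
force: [0.4, -1.0, -1.4]
t 25.55 tcp [ 620.8 -154.2  114.8] gap 35.8 F [ 0.4 -1.  -1.4] q [ 0.    0.48  0.14  0.   -1.23 -0.76]
need units [0.0001 0.0014 0.0335] rows 0.5
```

```bash

python3 -m handwheel '[[[0,0.0008,0.01,0,0,0,1],[0,0,0.012,0,0,0,1],[0,0,0.008,0,0,0,1],[0,0,0.002,0,0,0,1],[0,0,0,0,0,0,1]]]'| grep -E 'pos|force'
for i in 1 2 3; do python3 -m handwheel '[[[0,0,0.0012,0,0,0,1],[0,0,0,0,0,0,1],[0,0,0,0,0,0,1]]]' | grep -E 'pos|force'; done
```

```text
tcp_pos: [618.6, -153.6, 87.0]
force: [-1.9, 0.7, 1.9]
tcp_pos: [618.6, -153.7, 87.0]
force: [-3.5, 0.9, 7.4]
tcp_pos: [618.7, -153.8, 86.9]
force: [-6.1, 1.6, 11.5]
tcp_pos: [618.7, -153.8, 86.9]
force: [-7.9, 2.4, 16.5]
```

```bash

python3 -m handwheel '[[[0,0,-0.003,0,0,0,0.3],[0,0,0,0,0,0,0.0],[0,0,0,0,0,0,-0.3],[0,0,0,0,0,0,-0.7],[0,0,0,0,0,0,-1]]]' >/dev/null
python3 -m handwheel '[[[0,0,-0.02,0,0,0,-1],[0,0,-0.05,0,0,0,-1],[0,0,-0.06,0,0,0,-1],[0,0,-0.05,0,0,0,-1],[0,0,0,0,0,0,-1]]]' >/dev/null
python3 -m handwheel '[[[0.044,0.043,0,0,0,0,-1],[0.044,0.043,0,0,0,0,-1],[0.044,0.043,0,0,0,0,-1],[0.044,0.043,0,0,0,0,-1],[0,0,0,0,0,0,-1]]]'
python3 -m handwheel '[[[0,0,0,0,0,0,-1],[0,0,0,0,0,0,-1],[0,0,0,0,0,0,-1]]]' >/dev/null
python3 -c "
from h import *
t=env.snapshot('top');s=env.snapshot('side');w=env.snapshot('wrist')
for n,i in(('tE',t),('sE',s),('wE',w)): cv2.imwrite(f'pics/{n}.png',i['image'])
bt=blobs(blue(t['image']),40);bs=blobs(blue(s['image']),40)
for ce,a,m in bt:
  r=[tri(t,ce,s,q[0]) for q in bs];r=min(r,key=lambda x:x[1]);print(ce.round(),r[0].round(1),round(r[1],1))"
```

```text
time: 28.45
tcp_pos: [416.9, -161.0, 230.6]
tool_rot: [-0.394, 0.919, 0.0, -0.0]
force: [0.8, 0.8, 0.5]
finger_gap: 85.3
[111. 188.] [628.3 271.3 101.7] 1.8
```

View pics/tE.png

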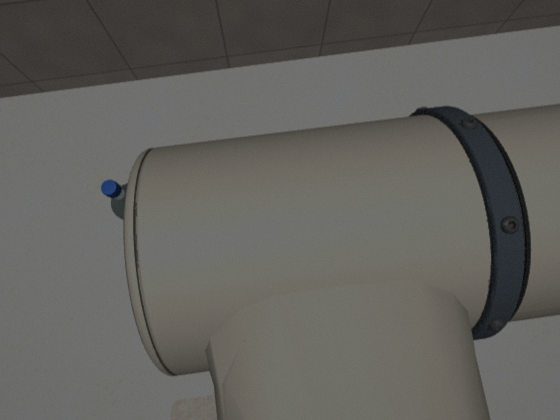

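View pics/sE.png

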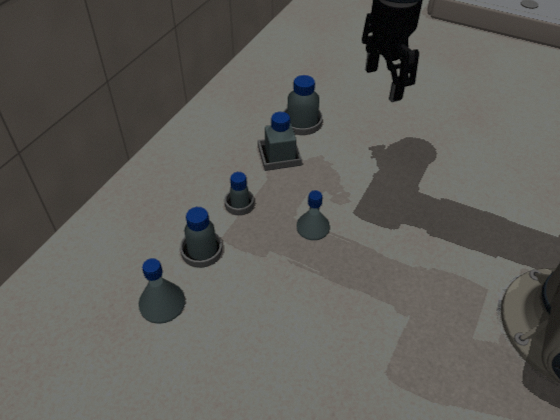

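View pics/wE.png

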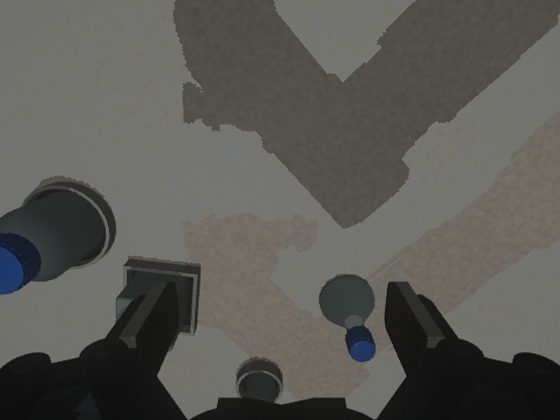

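The side view shows all four bottles upright inside their holders: large (303,105), square (281,140), small (238,192) and medium (199,237). Both flasks are where they were, with caps at (152,268) and (315,198). The top view is mostly blocked by the arm, and the wrist view agrees for the large, square and small bottles. Handing in.

```bash
python3 -c "
from h import *
print(env.finish_job(), env.get_state()['time'])"
```

```text
the job is handed in; nothing more can be done
the job is handed in; nothing more can be done
```

All four bottles are in their own holders, placed in the order small, medium, large, square, and the job is handed in. I gripped each one by its cap and lowered it until I felt the floor. The square bottle was first turned about 23° to line up with its holder. The robot clock was at about 29 s of the 109 s allowed.

**Seating:** each bottle was released with the tool 4 mm above its height at grasp, to within the reading. That matches the 4 mm floor. Contact force along z stayed below 17 N.

**Last look:** the side view shows all four upright in their holders, the gripper open and clear, and both flask caps within about 2 pixels of where they started.

**What did not check out:** in the final top view the arm hid everything but the big flask, so the two-view position check worked only for that one. It gave the flask within 1 mm of its first position in plan. The bottles' final positions rest on the side and wrist views, plus two-camera checks of the small and medium bottles made earlier.

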